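Weigh out a lot of steel rings on the spring scale

TASK

Make up one lot of salvaged steel rings by weight: thread rings one at a time over the spindle of the spring scale, letting go of each before fetching the next, and stop when the pointer rests inside the index frame. Find the off-centre spindle by gentle feel: set the rings down flat and gently, without dropping or forcing them, and never push the pan down to its stop. Leave the index where it is set, the spare rings on the cardboard sheet, and the tape roll, mug and screwdriver alone.

Things in the scene. Friction and masses are not known exactly. Their poses are not given: they have to be found in the camera images.
- scale: Fixed spring scale, grey housing 170 x 170 x 45 mm, a bare flat pan centred above it; at its +x edge, 97 mm from the centre, a gauge of two thin posts 150 mm high. Origin: centre of its underside on the table; z up.
- pan (a joint): How far the pan has sunk (m): 0 empty, grows downwards, stop at 0.065. Sprung at 180 N/m: each ring sinks it 10 to 17 mm, a push of 1 N 5.6 mm; settles in about 0.5 s. A ring lowered beside the bore's match lands on the spindle's top and pushes the pan down; the pan springs back when the bore finds the spindle.
- pan_top (a point): Centre of the pan's flat top (disc 120 mm across, no rim), 125 mm above the table when empty; moves with the pan. An upright steel spindle on it, 14 mm thick, 52 mm high above the pan, flat top, stands with its axis 6.5 mm off this point, in a direction that differs every time, is not measured, and stays the same during the job. Rings have 2 mm clearance all round it.
- pointer (a point): Tip of the pan's dark flat pointer, seen in the gauge, 105 mm out from the pan's axis along the scale's +x; moves with the pan, 4 mm below the pan's top face.
- index_mid (a point): Centre of the opening of the black index frame on the gauge (opening 20 mm high, between an upper and a lower bar). It is set at a different height each time, 30 to 38 mm below the empty pointer, and stays there by friction. The pointer is right when its height is within 10 mm of this point's; two or three rings bring it there.
- board: Fixed cardboard sheet, 220 x 220 x 4 mm, on the table. Origin: centre of its underside; its top is 4 mm above the table. The four rings lie on it, about 100 mm apart.
- ring1_mid (a point): Loose plain steel ring, 56 mm outside diameter, 18 mm bore, 16 mm high, lying flat on the cardboard sheet. This point is its centre (on the bore axis, 8 mm above its underside); z is the bore axis. All four look alike; each weighs somewhere between 185 and 315 g, which cannot be seen.
- ring2_mid (a point): Loose plain steel ring, 56 mm outside diameter, 18 mm bore, 16 mm high, lying flat on the cardboard sheet. This point is its centre (on the bore axis, 8 mm above its underside); z is the bore axis. All four look alike; each weighs somewhere between 185 and 315 g, which cannot be seen.
- ring3_mid (a point): Loose plain steel ring, 56 mm outside diameter, 18 mm bore, 16 mm high, lying flat on the cardboard sheet. This point is its centre (on the bore axis, 8 mm above its underside); z is the bore axis. All four look alike; each weighs somewhere between 185 and 315 g, which cannot be seen.
- ring4_mid (a point): Loose plain steel ring, 56 mm outside diameter, 18 mm bore, 16 mm high, lying flat on the cardboard sheet. This point is its centre (on the bore axis, 8 mm above its underside); z is the bore axis. All four look alike; each weighs somewhere between 185 and 315 g, which cannot be seen.
- tape: Roll of packing tape standing flat, 100 mm diameter, 48 mm high; a bystander, origin at its underside. Leave alone.
- mug: White mug, 80 mm diameter, 90 mm high, with a handle; a bystander, origin at its underside. Leave alone.
- driver: Screwdriver lying on the table, about 200 mm long; a bystander, origin at its underside. Leave alone.
Not all that is in view belongs to the job. What is shaped like the part that bears ring1_mid but blue or green is not meant.

How it is judged:
By the outcome, as a careful person would: the job done as asked, in the order asked, and still so for the second after the job is handed in, with the robot touching nothing.
It also fails if it takes over 72 s, if anything falls off the work surface, if the arm or the gripper's body presses on something with over 40 N, if the wrist force passes 120 N, or if a joint passes its speed limit or range.

ROBOT

A 6-joint arm with a two-finger parallel gripper is mounted at the origin on the work surface. World frame = base frame: x ahead of the robot, y to its left, z up, the work surface at z = 0. Lengths are in m, angles in degrees, forces in N, time in s.
With the tool pointing down it reaches from about 0.375 to 0.9 m from the base axis. Payload 3.1 kg.
Tool frame: the origin (TCP) lies on the centre line of the jaws, within the pads' length; the fingertips stand 25 mm ahead of it and the grasp point (between the pads) lies 6 mm ahead of it; z points along the fingers, y is the line along which they close (so a half turn about z gives the same grasp; the last joint's range is limited). The gripper opens to 87 mm and grips with 3 to 60 N. Pads are 19 mm wide; open, the fingers measure 117 mm over their backs; the gripper's body (75 mm by 190 mm) begins 51 mm behind the grasp point.
Start: joints at [61.392, 30.224, 82.088, -0, 67.689, -10.227], TCP at [0.197, 0.593, 0.248] pointing down, gripper open.
Joint ranges: [-176.69, 176.69], [-43.24, 126.21], [12.49, 139.97], [-82, 262], [0, 151.66], [-163.58, 163.58]. Speed limits (degrees/s): [159.86, 159.86, 180, 180, 180, 180].

INTERFACE

Orientations are given as a 3x3 rotation matrix whose columns are the frame's x, y, z axes.
In Python, from rig import * gives the robot as it stands.
- The arm moves only by the tool step_arm, never from a script. Its argument "steps" is a list of rows, each a list of 7 numbers: the shift along the tool's x, y, z normalised to -1 to 1, where 1 is 0.3 m, then the turn, a rotation vector about the tool's x, y, z normalised to -1 to 1, where 1 is 45 degrees, then the gripper's target within -1 to 1 (shut at 1, half-way at 0, fully open at -1). A call has 1 to 8 rows; each row is the pose to reach, as a shift and turn from the pose commanded when the call began, along the tool's axes at that moment; what a row does not reach only later rows make up. A row lasts 1/12 s, in which the tool goes at most 41.7 mm and 7.16 degrees, less where a joint would pass 70% of its speed; a pose out of reach is approached as far as the arm can. A call with a number of a shift or a turn outside -1 to 1 is refused whole. A call with a gripper value outside its range is refused whole. The fingers move at their own pace and stop on an object; the grip force is fixed at half the most. Time passes only in rows, so rows that repeat a pose let the fingers close. It gives the time, the measured TCP pose, the force, the opening and the grip force at its end, in the units of the state.
- read_state(): the state, without advancing time (a new reading comes with each control period).
- capture(name): name is "scene" or "top" or "wrist"; returns a dict with "image" (480x640x3 uint8, red, green, blue), "vertical_fov" (degrees; the focal length in pixels is half the picture's height over the tangent of half this angle, whatever the lens; pixels are square), "cx", "cy" (the principal point, pixels), "k1" (the pictures are not rectified: a ray, as slopes to the right and down, at radius r is drawn at 1 + k1 r^2 times it, then the intrinsics apply), "world_from_camera" (4x4, takes a point from camera to world coordinates); the wrist camera has in their place "T_tool_cam" (4x4, takes a point from camera to tool coordinates, whose origin is the TCP and whose axes are the flange's). Camera axes: x right, y down, z forward; pixel columns grow to the right and rows downward; lengths in m; the calibration is good to about 2 mm. A picture is of the moment at which its call begins: read the wrist's pose just before it. There is no depth.
- hand_in(): hands the job in; it is judged then, once.
The state is a dict: "time_s": time; "joint_positions": joint angles; "qvel": joint speeds; "tau": joint torques, N m; "position": TCP position; "tcp_rot": TCP orientation; "force": force on the tool from outside, world axes, zero at the start; "moment": the same for the moment, N m; "opening": opening from 0.0 (shut) to 1.0 (fully open); "grasp_force": force on a finger pad.
Only numpy, scipy, OpenCV 4.12 (cv2) and the standard library are available. Lean on these libraries where they do the work, as an engineer would, in place of code of your own. Each camera call takes 0.05 s, during which the arm holds its last target. There are 200 camera calls.

## Working session

There is one attempt and no reset: what is moved stays moved. The work goes in short steps, Python scripts to look and compute and a tool call to move; the robot and the scene stay as the last step left them, time stands still between calls to the robot, and variables do not carry over. Pictures are saved under pics/ and viewed, at most 10 in all, crops included, and the job is handed in when it is done.

Besides the shell and the picture viewer there is one more tool, called after "Request:" as name(argument=value, ...) on one line, values as JSON. step_arm: Moves the arm, as the interface text tells. Scaled input: -1 to 1 covers 0.3 m each way for a shift and 45 degrees each way for a turn. Its arguments: {"type":"object","properties":{"steps":{"type":"array"}},"required":["steps"]}

```bash
ls; mkdir -p pics
python3 - <<'E'
from rig import *
import cv2,numpy as np
s=read_state();print({k:np.round(v,3).tolist() for k,v in s.items()})
ims=[]
for n in("scene","top"):
    c=capture(n);cv2.imwrite(f"pics/{n}0.png",c["image"][:,:,::-1]);print(n,c["vertical_fov"],c["cx"],c["cy"],c["k1"],np.round(c["world_from_camera"],3).tolist())
c=capture("wrist");cv2.imwrite("pics/wrist0.png",c["image"][:,:,::-1]);print(c["vertical_fov"],c["cx"],c["cy"],c["k1"],np.round(c["T_tool_cam"],4).tolist())
E
```

```text
pics
{'time_s': 0.0, 'joint_positions': [61.393, 30.279, 82.156, -0.0, 67.687, -10.226], 'qvel': [0.128, -0.091, 0.124, 0.014, 0.093, -0.015], 'tau': [-0.002, -44.005, -17.659, 0.063, 0.058, -0.0], 'position': [0.197, 0.593, 0.247], 'tcp_rot': [[-0.949, 0.315, -0.001], [0.315, 0.949, -0.002], [0.0, -0.002, -1.0]], 'force': [0.147, -0.262, 0.097], 'moment': [0.034, -0.022, -0.057], 'grasp_force': 0.0, 'opening': 0.999}
scene 48.11957926917389 323.06322243451893 241.8445895263549 -0.003314646554439491 [[0.458, 0.712, -0.531, 1.093], [0.889, -0.375, 0.264, -0.307], [-0.011, -0.593, -0.805, 0.918], [0.0, 0.0, 0.0, 1.0]]
top 51.00198096719509 314.45767518703184 247.83997951292235 -0.08952635775316317 [[-0.001, -0.995, 0.095, 0.441], [-1.0, 0.001, -0.004, -0.034], [0.004, -0.095, -0.995, 1.284], [0.0, 0.0, 0.0, 1.0]]
71.60314029193015 320.5385163215109 239.27473632020943 -0.04619236351849234 [[-0.0004, -0.9534, -0.3016, 0.0834], [1.0, -0.0005, 0.0002, 0.0002], [-0.0003, -0.3016, 0.9534, -0.1373], [0.0, 0.0, 0.0, 1.0]]
```

View pics/scene0.png

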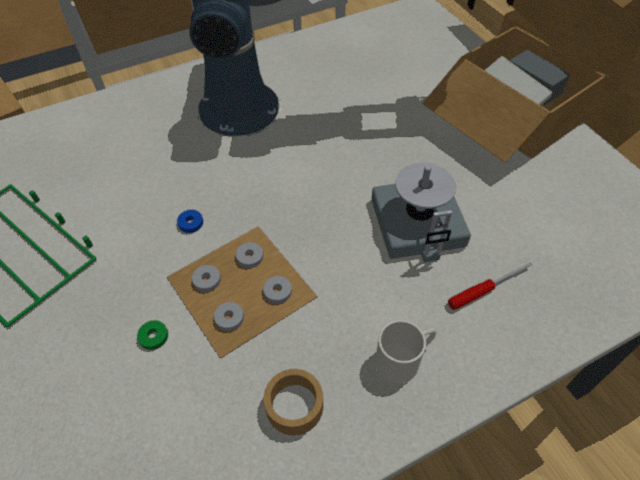

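View pics/top0.png

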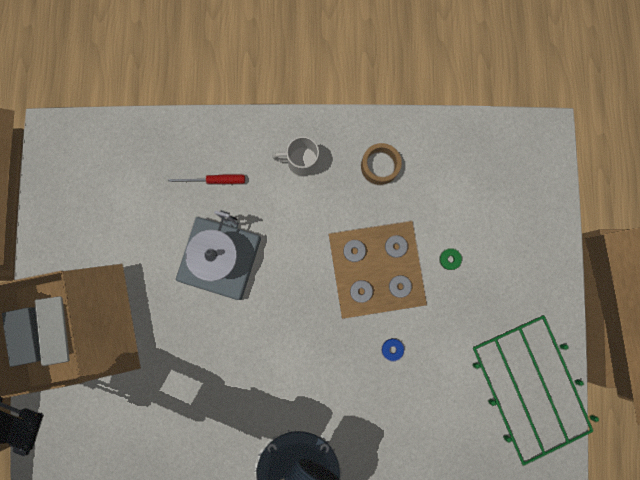

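The scene shows four grey rings on the cardboard (top view about (354,251), (396,246), (361,292), (400,286)). The lookalikes are the blue ring at (393,349) and the green ring at (451,259); neither is wanted. The tape roll is at (382,163). The scale pan is at (212,255), with the gauge near (230,217). I'll take the grey rings on the board.

```bash
cat > h.py <<'E'
from rig import *
import cv2, numpy as np
def cam(n):
    s=read_state(); c=capture(n)
    if n=="wrist":
        T=np.eye(4);T[:3,:3]=s["tcp_rot"];T[:3,3]=s["position"];c["W"]=T@np.array(c["T_tool_cam"])
    else: c["W"]=np.array(c["world_from_camera"])
    c["f"]=240/np.tan(np.radians(c["vertical_fov"]/2)); return c
def ray(c,u,v):
    d=np.array([(u-c["cx"])/c["f"],(v-c["cy"])/c["f"]]);p=d.copy()
    for _ in range(20): p=d/(1+c["k1"]*(p@p))
    return c["W"][:3,3],c["W"][:3,:3]@np.array([*p,1])
def plane(c,u,v,z):
    o,d=ray(c,u,v); return o+d*(z-o[2])/d[2]
def pix(c,P):
    q=c["W"][:3,:3].T@(np.array(P)-c["W"][:3,3]);p=q[:2]/q[2];p=p*(1+c["k1"]*(p@p))
    return c["f"]*p[0]+c["cx"],c["f"]*p[1]+c["cy"]
def save(c,n,box=None,k=1):
    im=c["image"][:,:,::-1]
    if box: im=im[box[1]:box[3],box[0]:box[2]]
    cv2.imwrite(f"pics/{n}.png",cv2.resize(im,None,fx=k,fy=k,interpolation=cv2.INTER_CUBIC))
def shift(P,dyaw=0):
    s=read_state();R=np.array(s["tcp_rot"]);d=R.T@(np.array(P)-s["position"]);return np.round(d/0.3,4)
E
python3 - <<'E'
from h import *
c=cam("top");im=c["image"].astype(int)
sat=im.max(2)-im.min(2)
m=((sat<25)&(im.max(2)>90)).astype(np.uint8)
sub=np.zeros_like(m);sub[228:312,336:420]=m[228:312,336:420]
n,l,st,ce=cv2.connectedComponentsWithStats(sub)
for i in range(1,n):
    if st[i,4]>100:
        x,y,w,h=st[i,:4];print(st[i],plane(c,x+(w-1)/2,y+(h-1)/2,.016).round(4))
for u,v,z in((212,255,.125),(220,252,.177),(197,217,.045),(261,236,.045),(241,299,.045),(177,280,.045),(230,217,.15)):print(u,v,plane(c,u,v,z).round(3))
for p in((331,234),(412,222),(426,304),(343,318)):print(plane(c,*p,.004).round(3))
d=cam("scene");save(d,"s_scale",(360,150,480,270),5)
save(c,"t_scale",(170,200,270,310),5)
E
```

```text
[414 228   6  32 107] [ 0.5729 -0.2991  0.016 ]
[385 235  22  23 364] [ 0.5666 -0.2453  0.016 ]
[343 240  22  22 349] [ 0.5552 -0.1383  0.016 ]
[389 275  23  23 366] [ 0.4652 -0.2551  0.016 ]
[350 280  22  23 357] [ 0.4529 -0.1551  0.016 ]
212 255 [0.535 0.198 0.125]
220 252 [0.538 0.17  0.177]
197 217 [0.637 0.254 0.045]
261 236 [0.589 0.093 0.045]
241 299 [0.433 0.141 0.045]
177 280 [0.48  0.301 0.045]
230 217 [0.62  0.154 0.15 ]
[ 0.599 -0.082  0.004]
[ 0.63  -0.291  0.004]
[ 0.419 -0.323  0.004]
[ 0.385 -0.111  0.004]
```

View pics/s_scale.png

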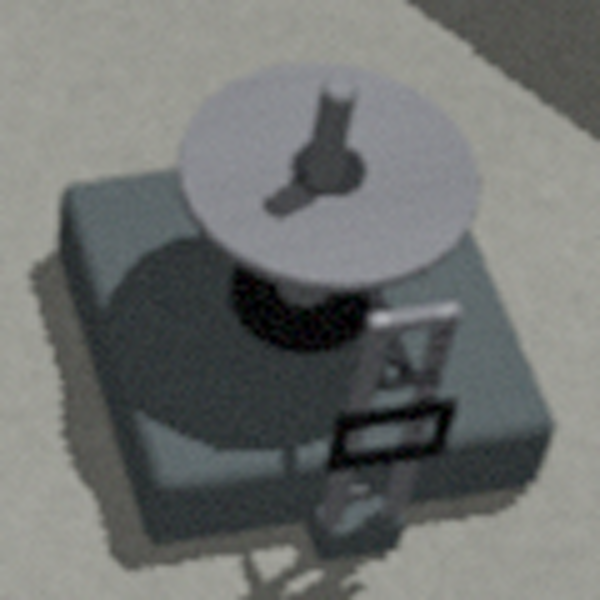

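View pics/t_scale.png

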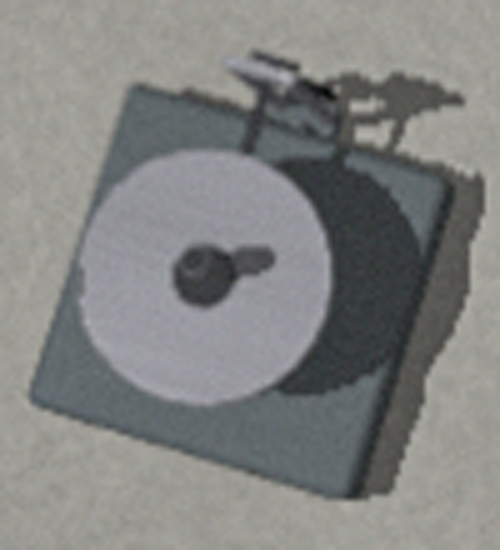

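The crops show the spindle standing on a dark patch near the pan's centre, and a black index frame low on the gauge. The pan centre is about (0.535, 0.197), which agrees with the centre of the housing corners. I'll fly above the pan for a close look.

Request:
step_arm(steps=[[-0.95, -0.575, -0.09, 0, 0, -0.408, -1], [-0.95, -0.575, -0.09, 0, 0, -0.408, -1], [-0.95, -0.575, -0.09, 0, 0, -0.408, -1], [-0.95, -0.575, -0.09, 0, 0, -0.408, -1], [-0.95, -0.575, -0.09, 0, 0, -0.408, -1], [-0.95, -0.575, -0.09, 0, 0, -0.408, -1], [-0.95, -0.575, -0.09, 0, 0, -0.408, -1], [-0.95, -0.575, -0.09, 0, 0, -0.408, -1]])

```text
time_s: 0.92
position: [0.4111, 0.3412, 0.2745]
tcp_rot: [[-1.0, 0.0, 0.0], [0.0, 1.0, 0.0], [-0.0, 0.0, -1.0]]
force: [-0.0, 0.1, -0.8]
opening: 1.002
grasp_force: 0.0
```

```bash
python3 -c "
from h import *
s=read_state();print(s['time_s'],s['position'],np.round(s['tcp_rot'],3).tolist(),shift([.535,.197,.29]))"
```

```text
0.9167 [0.41110978 0.34124808 0.27445197] [[-1.0, 0.0, 0.0], [0.0, 1.0, 0.0], [-0.0, 0.0, -1.0]] [-0.4131 -0.4807 -0.0518]
```

Request:
step_arm(steps=[[-0.413, -0.48, -0.052, 0, 0, 0, -1], [-0.413, -0.48, -0.052, 0, 0, 0, -1], [-0.413, -0.48, -0.052, 0, 0, 0, -1], [-0.413, -0.48, -0.052, 0, 0, 0, -1], [-0.413, -0.48, -0.052, 0, 0, 0, -1], [-0.413, -0.48, -0.052, 0, 0, 0, -1], [-0.413, -0.48, -0.052, 0, 0, 0, -1]])

```text
time_s: 1.5
position: [0.5348, 0.1977, 0.2896]
tcp_rot: [[-1.0, 0.003, -0.0], [0.003, 1.0, 0.0], [0.0, 0.0, -1.0]]
force: [0.2, -0.6, -0.6]
opening: 1.003
grasp_force: 0.0
```

Run:
```python
from h import *
c=cam("wrist");print(read_state()['position'],pix(c,[.535,.197,.125]),pix(c,[.535,.197,.177]));save(c,"w1")
im=c["image"].astype(int);np.save("w1.npy",c["W"])
```

```text
[0.53361869 0.19869514 0.28941575] (np.float64(319.5360318876428), np.float64(227.19507795326822)) (np.float64(319.41284249478264), np.float64(244.71384662458584))
```

View pics/w1.png

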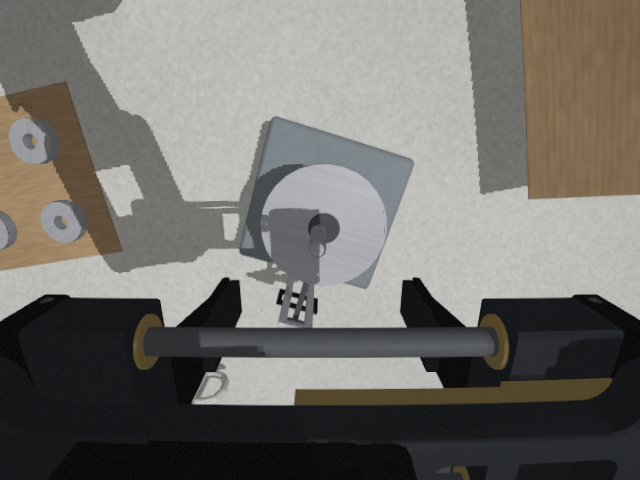

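The wrist view shows the pan circle at about (324,224), with the spindle's top at (317,249) and the dark patch around (323,228). I'll convert these and fit the pan rim.

Run:
```python
from h import *
c=cam("wrist");c["W"]=np.load("w1.npy")
for p in((261,224),(387,224),(324,164),(324,284)):print("pan",plane(c,*p,.125).round(4))
P=np.mean([plane(c,*p,.125)[:2] for p in((261,224),(387,224))],0),np.mean([plane(c,*p,.125)[:2] for p in((324,164),(324,284))],0)
print(P,"spindle",plane(c,317,249,.177),"base",plane(c,320,229,.125))
save(c,"w1crop",(250,155,400,335),3.3)
```

```text
pan [0.5316 0.142  0.125 ]
pan [0.5321 0.2604 0.125 ]
pan [0.4767 0.2013 0.125 ]
pan [0.5936 0.2012 0.125 ]
(array([0.53188495, 0.20122997]), array([0.53513196, 0.20120454])) spindle [0.53858424 0.19506404 0.177     ] base [0.53676564 0.19742875 0.125     ]
```

View pics/w1crop.png

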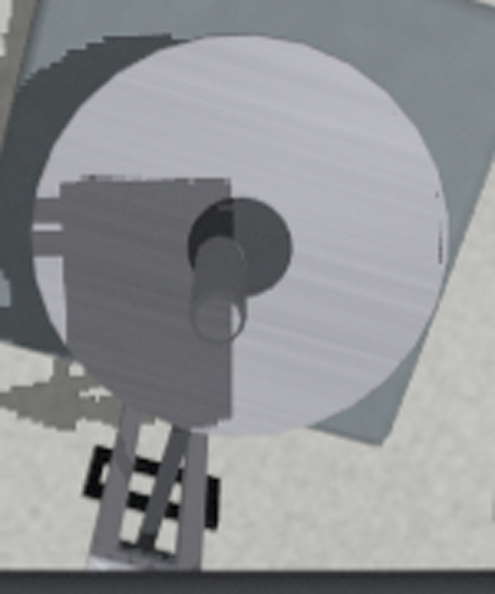

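The pan centre is about (0.535, 0.200) and the spindle about (0.540, 0.194), an offset of roughly 7 mm towards +x, −y. That fits the 6.5 mm given. Next I'll go above the nearest ring.

Request:
step_arm(steps=[[-0.067, -1, 0.3, 0, 0, 0, -1], [-0.067, -1, 0.3, 0, 0, 0, -1], [-0.067, -1, 0.3, 0, 0, 0, -1], [-0.067, -1, 0.3, 0, 0, 0, -1], [-0.067, -1, 0.3, 0, 0, 0, -1], [-0.067, -1, 0.3, 0, 0, 0, -1], [-0.067, -1, 0.3, 0, 0, 0, -1], [-0.067, -1, 0.3, 0, 0, 0, -1]])

```text
time_s: 2.27
position: [0.5536, -0.1031, 0.1986]
tcp_rot: [[-1.0, 0.0, -0.001], [0.0, 1.0, -0.001], [0.001, -0.001, -1.0]]
force: [0.2, -0.1, -0.2]
opening: 0.998
grasp_force: 0.0
```

Request:
step_arm(steps=[[0, -0.118, 0.217, 0, 0, 0, -1], [0, -0.118, 0.217, 0, 0, 0, -1], [0, -0.118, 0.217, 0, 0, 0, -1], [0, -0.118, 0.217, 0, 0, 0, -1], [0, -0.118, 0.217, 0, 0, 0, -1], [0, -0.118, 0.217, 0, 0, 0, -1]])

```text
time_s: 2.77
position: [0.555, -0.1351, 0.1364]
tcp_rot: [[-1.0, -0.002, 0.003], [-0.002, 1.0, -0.001], [-0.003, -0.001, -1.0]]
force: [-0.8, 0.2, 0.8]
opening: 1.003
grasp_force: 0.0
```

```bash
cat >> h.py <<'E'
def ringlook(c,z=.020):
    im=c["image"].astype(int);sat=im.max(2)-im.min(2)
    m=((sat<28)&(im.max(2)>60)).astype(np.uint8);m[290:]=0
    cs,hi=cv2.findContours(m,cv2.RETR_CCOMP,cv2.CHAIN_APPROX_NONE);out=[]
    for k,q in zip(cs,hi[0]):
        if q[3]>=0 and 100<cv2.contourArea(k)<3000:   # holes
            (u,v),ax,_=cv2.fitEllipse(k);out.append((round(u,1),round(v,1),np.round(ax,1).tolist(),plane(c,u,v,z).round(4).tolist()))
    return out
E
python3 - <<'E'
from h import *
c=cam("wrist");s=read_state();print(s['position'],s['tcp_rot'],s['time_s'],s['force']);save(c,"w2")
print(pix(c,[.5552,-.1383,.02]))
for r in ringlook(c):print(r)
E
```

```text
[ 0.55506628 -0.13524568  0.13654908] [[-0.99999399 -0.00188615  0.00290882]
 [-0.00188945  0.99999758 -0.00113089]
 [-0.00290668 -0.00113638 -0.99999513]] 2.8167 [ 0.65773872  0.89541762 -0.20525831]
(np.float64(316.45827102024947), np.float64(242.74396710509774))
(186.1, 253.1, [11.1, 18.8], [0.5643, -0.2448, 0.02])
(312.3, 240.9, [16.2, 20.7], [0.5536, -0.1416, 0.02])
(159.7, 126.7, [15.1, 22.7], [0.4659, -0.253, 0.02])
(289.4, 108.6, [22.8, 25.3], [0.4542, -0.1575, 0.02])
```

View pics/w2.png

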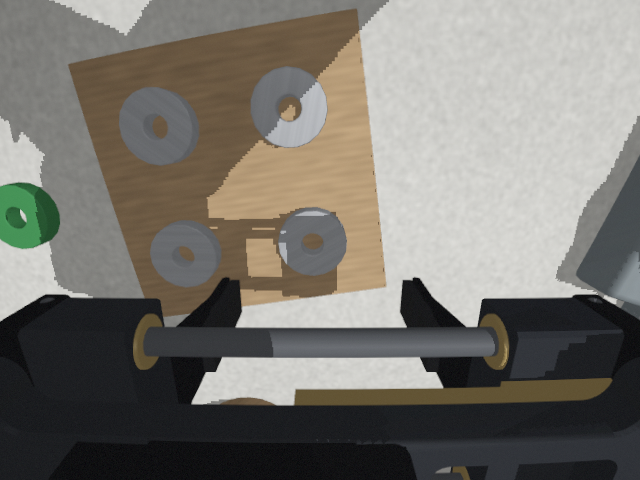

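The close view confirms a grey ring on the board, with its bore at (312,241). I'll descend and grip it.

Request:
step_arm(steps=[[0.004, -0.019, 0.1, 0, 0, 0, -1], [0.004, -0.019, 0.22, 0, 0, 0, -1], [0.004, -0.019, 0.3, 0, 0, 0, -1], [0.004, -0.019, 0.345, 0, 0, 0, -1], [0.004, -0.019, 0.345, 0, 0, 0, -1], [0.004, -0.019, 0.345, 0, 0, 0, -1]])

```text
time_s: 3.32
position: [0.5537, -0.1416, 0.032]
tcp_rot: [[-1.0, -0.001, 0.001], [-0.001, 1.0, -0.001], [-0.001, -0.001, -1.0]]
force: [0.6, 0.1, 0.5]
opening: 1.001
grasp_force: 0.0
```

Request:
step_arm(steps=[[0, 0, 0, 0, 0, 0, 1], [0, 0, 0, 0, 0, 0, 1], [0, 0, 0, 0, 0, 0, 1], [0, 0, 0, 0, 0, 0, 1], [0, 0, 0, 0, 0, 0, 1], [0, 0, 0, 0, 0, 0, 1]])

```text
time_s: 3.82
position: [0.5529, -0.1422, 0.0315]
tcp_rot: [[-1.0, 0.0, 0.0], [0.0, 1.0, -0.0], [-0.0, -0.0, -1.0]]
force: [-0.0, 0.8, 2.6]
opening: 0.64
grasp_force: 30.1
```

Request:
step_arm(steps=[[0, 0, -0.05, 0, 0, 0, 1], [0, 0, -0.19, 0, 0, 0, 1], [0, 0, -0.33, 0, 0, 0, 1], [0, 0, -0.47, 0, 0, 0, 1], [0, 0, -0.6, 0, 0, 0, 1], [0, 0, -0.693, 0, 0, 0, 1]])

```text
time_s: 4.32
position: [0.5533, -0.1425, 0.2426]
tcp_rot: [[-1.0, 0.0, 0.003], [0.0, 1.0, -0.002], [-0.003, -0.002, -1.0]]
force: [0.1, -0.0, -2.6]
opening: 0.637
grasp_force: 30.0
```

Request:
step_arm(steps=[[0.043, 0.97, 0, 0, 0, 0, 1], [0.043, 0.97, 0, 0, 0, 0, 1], [0.043, 0.97, 0, 0, 0, 0, 1], [0.043, 0.97, 0, 0, 0, 0, 1], [0.043, 0.97, 0, 0, 0, 0, 1], [0.043, 0.97, 0, 0, 0, 0, 1], [0.043, 0.97, 0, 0, 0, 0, 1], [0.043, 0.97, 0, 0, 0, 0, 1]])

```text
time_s: 4.98
position: [0.5379, 0.156, 0.2386]
tcp_rot: [[-1.0, -0.006, -0.002], [-0.006, 1.0, 0.004], [0.002, 0.004, -1.0]]
force: [-0.5, -0.9, -1.8]
opening: 0.639
grasp_force: 30.0
```

Run:
```python
from h import *
for i in range(4):
    c=cam("wrist");s=read_state();print(s['position'].round(4),s['force'].round(2),s['time_s'])
save(c,"w3",(200,140,440,340),3)
print(pix(c,[.540,.1943,.177]))
t=s['position'];print(pix(c,[t[0],t[1],t[2]-.012]))
```

```text
[0.5384 0.1526 0.2385] [ 0.24 -0.18 -2.35] 5.0333
[0.5389 0.1505 0.2384] [-0.14 -1.08 -3.36] 5.0833
[0.5393 0.1491 0.2385] [ 0.05  0.63 -2.85] 5.1333
[0.5397 0.1482 0.2386] [ 0.65 -1.05 -2.51] 5.1833
(np.float64(390.2494266990893), np.float64(270.53520040072493))
(np.float64(318.57448399577186), np.float64(308.2103196235515))
```

View pics/w3.png

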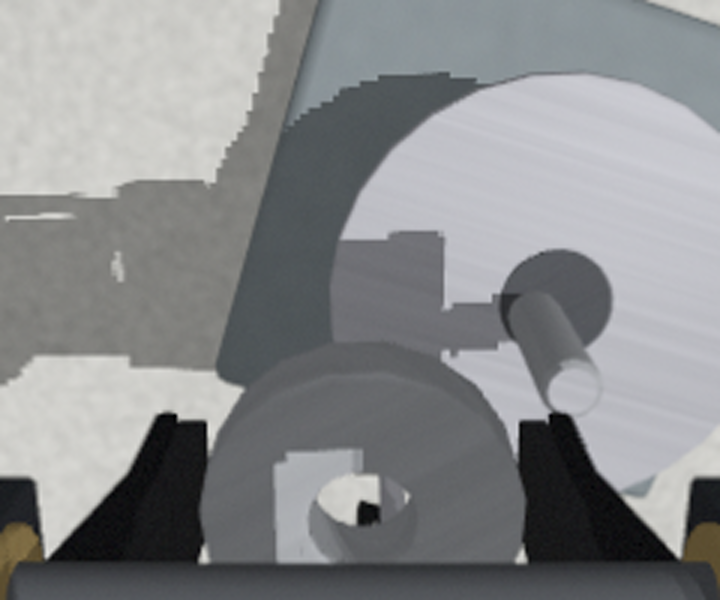

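The crop shows the ring held with its bore's far rim at about (321,298). The spindle's top is at (391,269), within about 1 px of where I predicted it. I'll work out the bore relative to the tool and the spindle's position.

Run:
```python
from h import *
c=cam("wrist");s=read_state();t=s['position'];print(t,s['force'].round(2))
z=t[2]-.012
for uv in((321.2,264.3),(320.5,297.7),(267.3,310),(375,310),(302.8,312),(338.3,312)):print(uv,((plane(c,*uv,z)-t)*1000).round(1))
print(plane(c,391,269.3,.177))
# fresh spindle-top pixel
import cv2
save(c,"w4",(330,240,440,300),5)
c2=cam("wrist");print(read_state()['position'])
```

```text
[0.53990862 0.14763416 0.23869948] [ 0.14  0.12 -2.09]
(321.2, 264.3) [-23.7   1.  -12. ]
(320.5, 297.7) [ -5.8   0.6 -12. ]
(267.3, 310) [  1.2 -26.3 -12. ]
(375, 310) [  1.2  28.2 -12. ]
(302.8, 312) [  2.3  -8.3 -12. ]
(338.3, 312) [  2.3   9.6 -12. ]
[0.53962221 0.1938618  0.177     ]
[0.5400772  0.14734522 0.23881549]
```

Request:
step_arm(steps=[[0.013, 0.08, 0, 0, 0, 0, 1], [0.013, 0.152, 0.03, 0, 0, 0, 1], [0.013, 0.152, 0.06, 0, 0, 0, 1], [0.013, 0.152, 0.089, 0, 0, 0, 1], [0.013, 0.152, 0.089, 0, 0, 0, 1], [0.013, 0.152, 0.089, 0, 0, 0, 1]])

```text
time_s: 5.78
position: [0.5359, 0.1929, 0.2116]
tcp_rot: [[-1.0, 0.002, -0.002], [0.002, 1.0, -0.001], [0.002, -0.001, -1.0]]
force: [-0.1, -0.4, -1.9]
opening: 0.634
grasp_force: 30.0
```

```bash
cat >> h.py <<'E'
def feel(n=8):
    F=[];P=[]
    for _ in range(n):
        c=cam("wrist");s=read_state();F.append(s['force']);P.append(s['position'])
    print("t",round(s['time_s'],2),"F",np.mean(F,0).round(2),"+-",(np.std(F,0)[2]/n**.5).round(2),"P",(np.mean(P,0)*1000).round(2));return c
E
python3 -c "
from h import *
feel()"
```

```text
t 6.18 F [ 0.22  0.63 -2.02] +- 0.11 P [536.54 193.76 212.71]
```

Request:
step_arm(steps=[[0, 0, 0.01, 0, 0, 0, 1], [0, 0, 0.02, 0, 0, 0, 1], [0, 0, 0.03, 0, 0, 0, 1], [0, 0, 0.038, 0, 0, 0, 1], [0, 0, 0.045, 0, 0, 0, 1], [0, 0, 0.045, 0, 0, 0, 1]])

```text
time_s: 6.68
position: [0.5357, 0.1944, 0.1982]
tcp_rot: [[-1.0, 0.0, -0.001], [0.0, 1.0, -0.0], [0.001, -0.0, -1.0]]
force: [0.8, 0.1, -1.4]
opening: 0.64
grasp_force: 30.0
```

```bash
python3 -c "
from h import *
feel()"
```

```text
t 7.08 F [-0.16  0.08 -2.18] +- 0.2 P [536.2  194.42 198.89]
```

No added force 6 mm past the spindle's top, so the bore is threaded. I'll lower in stages.

Request:
step_arm(steps=[[0, 0, 0.015, 0, 0, 0, 1], [0, 0, 0.03, 0, 0, 0, 1], [0, 0, 0.045, 0, 0, 0, 1], [0, 0, 0.06, 0, 0, 0, 1], [0, 0, 0.075, 0, 0, 0, 1], [0, 0, 0.09, 0, 0, 0, 1]])

```text
time_s: 7.58
position: [0.536, 0.1944, 0.1712]
tcp_rot: [[-1.0, 0.0, -0.001], [0.0, 1.0, -0.0], [0.001, -0.0, -1.0]]
force: [0.1, 0.3, -2.5]
opening: 0.638
grasp_force: 30.0
```

```bash
python3 -c "
from h import *
feel(6)"
```

```text
t 7.88 F [-0.12  0.14 -1.89] +- 0.32 P [535.94 194.36 171.33]
```

Request:
step_arm(steps=[[0, 0, 0.015, 0, 0, 0, 1], [0, 0, 0.03, 0, 0, 0, 1], [0, 0, 0.045, 0, 0, 0, 1], [0, 0, 0.057, 0, 0, 0, 1], [0, 0, 0.067, 0, 0, 0, 1], [0, 0, 0.077, 0, 0, 0, 1], [0, 0, 0.087, 0, 0, 0, 1], [0, 0, 0.092, 0, 0, 0, 1]])

```text
time_s: 8.55
position: [0.5358, 0.1943, 0.1439]
tcp_rot: [[-1.0, 0.0, -0.001], [0.0, 1.0, -0.0], [0.001, -0.0, -1.0]]
force: [-1.1, -0.5, -1.5]
opening: 0.639
grasp_force: 30.0
```

```bash
python3 -c "
from h import *
feel(10)"
```

```text
t 9.05 F [-0.93 -0.34 -1.12] +- 0.19 P [536.09 194.4  144.33]
```

Request:
step_arm(steps=[[0, 0, 0.008, 0, 0, 0, 1], [0, 0, 0.016, 0, 0, 0, 1], [0, 0, 0.018, 0, 0, 0, 1], [0, 0, 0.018, 0, 0, 0, 1], [0, 0, 0.018, 0, 0, 0, 1]])

```text
time_s: 9.47
position: [0.5364, 0.1945, 0.1389]
tcp_rot: [[-1.0, 0.0, 0.0], [0.0, 1.0, 0.0], [-0.0, 0.0, -1.0]]
force: [0.1, 0.1, 0.9]
opening: 0.636
grasp_force: 30.0
```

```bash
python3 -c "
from h import *
feel(8)"
```

```text
t 9.87 F [-0.37  0.23  0.04] +- 0.19 P [536.42 194.47 139.01]
```

Balanced: the pan carries the full weight. I'll release, rise, and read the gauge.

Request:
step_arm(steps=[[0, 0, 0, 0, 0, 0, -1], [0, 0, 0, 0, 0, 0, -1], [0, 0, 0, 0, 0, 0, -1], [0, 0, 0, 0, 0, 0, -1], [0, 0, 0, 0, 0, 0, -1]])

```text
time_s: 10.28
position: [0.5361, 0.1944, 0.1389]
tcp_rot: [[-1.0, 0.0, -0.0], [0.0, 1.0, -0.0], [0.0, -0.0, -1.0]]
force: [0.5, 0.5, 0.3]
opening: 0.925
grasp_force: 0.0
```

Request:
step_arm(steps=[[0, 0, -0.05, 0, 0, 0, -1], [0, 0, -0.15, 0, 0, 0, -1], [0, 0, -0.28, 0, 0, 0, -1], [0, 0, -0.4, 0, 0, 0, -1], [0, 0, -0.5, 0, 0, 0, -1], [0, 0, -0.5, 0, 0, 0, -1]])

```text
time_s: 10.78
position: [0.5398, 0.1951, 0.296]
tcp_rot: [[-1.0, 0.0, 0.014], [0.0, 1.0, 0.002], [-0.014, 0.002, -1.0]]
force: [0.0, 0.3, 0.0]
opening: 1.0
grasp_force: 0.0
```

Run:
```python
from h import *
print(read_state()['position'],read_state()['force'],read_state()['opening'])
c=cam("scene");s=cv2.imread("pics/scene0.png")
a=s[170:270,370:480];b=c["image"][170:270,370:480,::-1]
cv2.imwrite("pics/g1.png",cv2.resize(np.hstack([a,b]),None,fx=3.6,fy=3.6,interpolation=cv2.INTER_CUBIC))
```

```text
[0.53984176 0.19511952 0.29599692] [0.03025952 0.30488627 0.00573744] 1.0001059028028862
```

View pics/g1.png

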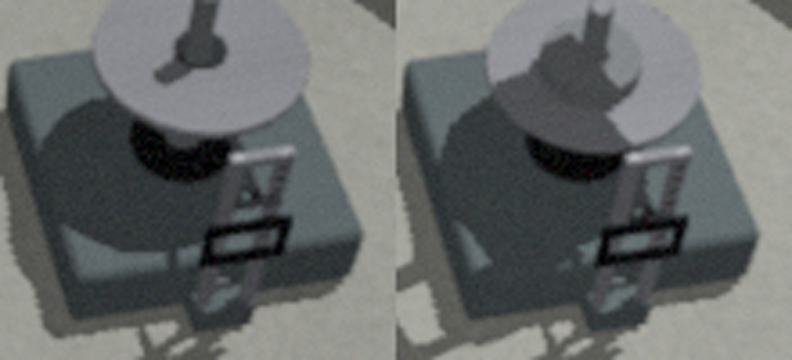

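The left half of the crop is the empty scale and the right half is now. The ring sits threaded on the sunken pan, and the pointer is still above the frame. I'll quantify this and measure the remaining rings for the next fetch.

```bash
cat >> h.py <<'E'
def zon(c,u,v,x,y):
    o,d=ray(c,u,v);n=np.array([d[0],d[1]]);k=((x-o[0])*n[0]+(y-o[1])*n[1])/(n@n);return (o+d*k).round(4)
E
python3 - <<'E'
from h import *
c=cam("scene")
f=lambda x,y,left:(370+(x-(0 if left else 396))/3.6,170+y/3.6)
print("index",zon(c,*f(246,241,1),.633,.1695),zon(c,*f(643,241,0),.633,.1695))
print("ptr?",zon(c,*f(252,193,1),.6355,.169),zon(c,*f(645,213,0),.6355,.169))
# pan front rim towards the camera
d=c["W"][:2,3]-[.535,.2];d=d/np.linalg.norm(d)*.06;p=np.array([.535,.2])+d
print("rim",zon(c,*f(200,136,1),*p),zon(c,*f(590,154,0),*p))
s=read_state();print(s['position'],s['tcp_rot'].round(3).tolist())
E
```

```text
index [0.6342 0.1707 0.0806] [0.6346 0.171  0.0808]
ptr? [0.6333 0.1668 0.1235] [0.6341 0.1676 0.1069]
rim [0.586  0.1667 0.1199] [0.5852 0.1659 0.1044]
[0.53669786 0.19452146 0.29043987] [[-1.0, 0.0, 0.004], [0.0, 1.0, 0.001], [-0.004, 0.001, -1.0]]
```

Request:
step_arm(steps=[[0.234, -1, 0.2, 0, 0, 0, -1], [0.234, -1, 0.2, 0, 0, 0, -1], [0.234, -1, 0.2, 0, 0, 0, -1], [0.234, -1, 0.2, 0, 0, 0, -1], [0.234, -1, 0.2, 0, 0, 0, -1], [0.234, -1, 0.2, 0, 0, 0, -1], [0.234, -1, 0.2, 0, 0, 0, -1], [0.234, -1, 0.2, 0, 0, 0, -1]])

```text
time_s: 11.55
position: [0.4634, -0.1084, 0.2265]
tcp_rot: [[-1.0, 0.003, -0.005], [0.003, 1.0, 0.001], [0.005, 0.001, -1.0]]
force: [0.7, 1.0, -0.1]
opening: 0.997
grasp_force: 0.0
```

Request:
step_arm(steps=[[0.039, -0.168, 0.31, 0, 0, 0, -1], [0.039, -0.168, 0.31, 0, 0, 0, -1], [0.039, -0.168, 0.31, 0, 0, 0, -1], [0.039, -0.168, 0.31, 0, 0, 0, -1], [0.039, -0.168, 0.31, 0, 0, 0, -1], [0.039, -0.168, 0.31, 0, 0, 0, -1]])

```text
time_s: 12.05
position: [0.454, -0.1553, 0.136]
tcp_rot: [[-1.0, 0.0, -0.001], [0.0, 1.0, 0.001], [0.001, 0.001, -1.0]]
force: [1.3, 0.1, -0.7]
opening: 0.998
grasp_force: 0.0
```

Run:
```python
from h import *
c=feel(4);s=read_state();t=s['position'];print(t)
for r in ringlook(c):print(r)
im=c["image"].astype(int);sat=im.max(2)-im.min(2)
m=((sat<28)&(im.max(2)>60)).astype(np.uint8);m[290:]=0
cs,_=cv2.findContours(m,cv2.RETR_EXTERNAL,cv2.CHAIN_APPROX_NONE)
for k in cs:
    if 2000<cv2.contourArea(k)<6000: print("outer",cv2.boundingRect(k))
```

```text
t 12.25 F [ 0.   -0.22  0.09] +- 0.33 P [ 454.84 -155.4   136.99]
[ 0.45496541 -0.15546877  0.13718243]
(200.0, 251.2, [11.8, 19.1], [0.4627, -0.2538, 0.02])
(317.0, 237.4, [16.6, 20.7], [0.4509, -0.1582, 0.02])
outer (164, 218, 71, 68)
outer (283, 204, 69, 69)
```

Request:
step_arm(steps=[[0, -0.011, 0.1, 0, 0, 0, -1], [0, -0.011, 0.22, 0, 0, 0, -1], [0, -0.011, 0.3, 0, 0, 0, -1], [0, -0.011, 0.35, 0, 0, 0, -1], [0, -0.011, 0.35, 0, 0, 0, -1], [0, -0.011, 0.35, 0, 0, 0, -1]])

```text
time_s: 12.75
position: [0.4548, -0.159, 0.0312]
tcp_rot: [[-1.0, -0.001, 0.001], [-0.001, 1.0, -0.001], [-0.001, -0.001, -1.0]]
force: [-1.0, 0.3, -0.4]
opening: 0.998
grasp_force: 0.0
```

Request:
step_arm(steps=[[0, 0, 0, 0, 0, 0, 1], [0, 0, 0, 0, 0, 0, 1], [0, 0, 0, 0, 0, 0, 1], [0, 0, 0, 0, 0, 0, 1], [0, 0, 0, 0, 0, 0, 1], [0, 0, 0, 0, 0, 0, 1]])

```text
time_s: 13.25
position: [0.4542, -0.1592, 0.0311]
tcp_rot: [[-1.0, 0.001, 0.0], [0.001, 1.0, 0.0], [-0.0, 0.0, -1.0]]
force: [0.3, 1.1, 1.6]
opening: 0.638
grasp_force: 30.1
```

Request:
step_arm(steps=[[0, 0, -0.05, 0, 0, 0, 1], [0, 0, -0.19, 0, 0, 0, 1], [0, 0, -0.33, 0, 0, 0, 1], [0, 0, -0.47, 0, 0, 0, 1], [0, 0, -0.6, 0, 0, 0, 1], [0, 0, -0.69, 0, 0, 0, 1]])

```text
time_s: 13.75
position: [0.4545, -0.1595, 0.2413]
tcp_rot: [[-1.0, 0.0, 0.003], [0.0, 1.0, -0.002], [-0.003, -0.002, -1.0]]
force: [1.6, 0.1, -2.6]
opening: 0.636
grasp_force: 30.0
```

Run:
```python
from h import *
c=feel(10);print(read_state()['opening'])
```

```text
t 14.25 F [-0.16 -0.25 -2.25] +- 0.34 P [ 453.95 -159.17  238.19]
0.6346762736447471
```

Request:
step_arm(steps=[[-0.275, 0.98, 0, 0, 0, 0, 1], [-0.275, 0.98, 0, 0, 0, 0, 1], [-0.275, 0.98, 0, 0, 0, 0, 1], [-0.275, 0.98, 0, 0, 0, 0, 1], [-0.275, 0.98, 0, 0, 0, 0, 1], [-0.275, 0.98, 0, 0, 0, 0, 1], [-0.275, 0.98, 0, 0, 0, 0, 1], [-0.275, 0.98, 0, 0, 0, 0, 1]])

```text
time_s: 14.92
position: [0.5376, 0.1399, 0.237]
tcp_rot: [[-1.0, -0.003, 0.0], [-0.003, 1.0, 0.003], [-0.0, 0.003, -1.0]]
force: [0.1, 0.5, -2.0]
opening: 0.635
grasp_force: 30.0
```

Run:
```python
from h import *
o=cv2.imread("pics/w3.png",0);o=cv2.resize(o,(240,200),interpolation=cv2.INTER_AREA)
c=feel(8);cv2.imwrite("pics/w5full.png",c["image"][:,:,::-1]);np.save("w5.npy",c["W"]);print(read_state()['position'])
g=cv2.cvtColor(c["image"],cv2.COLOR_RGB2GRAY)
for u in(316,321,326):
    print(u,"old v248-327",o[108:187,u-202:u-198].mean(1).astype(int).tolist());print("new",g[248:327,u-2:u+2].mean(1).astype(int).tolist())
for v in(300,308,314):
    print(v,"old u295-345",o[v-141:v-138,95:145].mean(0).astype(int).tolist());print("new",g[v-1:v+2,295:345].mean(0).astype(int).tolist())
```

```text
t 15.32 F [ 0.   -0.02 -1.82] +- 0.13 P [536.45 135.1  237.08]
[0.53644181 0.1331735  0.23766885]
316 old v248-327 [111, 112, 110, 111, 111, 110, 100, 95, 94, 95, 96, 95, 95, 94, 94, 95, 99, 107, 105, 104, 102, 102, 102, 103, 103, 103, 104, 104, 104, 104, 103, 103, 102, 102, 103, 103, 103, 103, 103, 101, 103, 126, 162, 168, 167, 167, 168, 168, 166, 172, 190, 203, 206, 207, 205, 204, 204, 205, 205, 204, 203, 204, 205, 205, 205, 194, 157, 107, 94, 95, 94, 94, 94, 96, 98, 100, 103, 104, 103]
new [93, 93, 94, 97, 99, 102, 105, 115, 148, 179, 179, 167, 104, 104, 103, 104, 105, 104, 104, 104, 105, 105, 105, 104, 105, 105, 131, 177, 177, 177, 165, 105, 105, 105, 105, 105, 105, 104, 105, 105, 105, 103, 107, 118, 126, 127, 127, 127, 127, 129, 137, 166, 193, 203, 205, 205, 204, 204, 203, 197, 160, 101, 96, 95, 96, 95, 95, 95, 96, 101, 104, 106, 111, 120, 138, 166, 179, 174, 172]
321 old v248-327 [110, 111, 111, 110, 111, 107, 96, 95, 95, 95, 96, 95, 96, 95, 95, 98, 103, 110, 106, 103, 102, 103, 103, 103, 104, 103, 104, 103, 103, 102, 102, 103, 104, 103, 102, 102, 101, 102, 101, 101, 101, 108, 
[... 2104 characters left out ...]
73, 173, 175, 176, 158, 133, 130, 126, 123, 122, 121, 119, 106, 95, 110, 133, 134, 150, 159, 168, 177, 175, 174, 175, 176, 175, 168, 161, 145, 144, 125, 111, 96, 94, 96, 95, 95, 95, 94, 92, 93, 97, 103, 103, 104, 102, 100]
314 old u295-345 [173, 174, 173, 173, 174, 176, 177, 161, 130, 125, 124, 124, 123, 120, 113, 106, 107, 115, 122, 131, 150, 165, 164, 137, 61, 35, 38, 44, 45, 69, 71, 71, 92, 95, 95, 94, 94, 93, 94, 94, 93, 91, 91, 92, 99, 101, 101, 102, 102, 103]
new [171, 171, 172, 143, 171, 173, 176, 178, 178, 149, 129, 132, 128, 123, 121, 120, 118, 116, 105, 94, 94, 95, 95, 96, 96, 96, 95, 95, 95, 96, 95, 95, 95, 95, 94, 94, 95, 94, 95, 94, 94, 95, 98, 102, 103, 103, 102, 101, 101, 101]
```

The gripped bore sits about 4.2 mm less far in x than last time, so the target TCP is (0.5404, 0.1944).

Request:
step_arm(steps=[[-0.013, 0.1, 0, 0, 0, 0, 1], [-0.013, 0.199, 0.04, 0, 0, 0, 1], [-0.013, 0.199, 0.08, 0, 0, 0, 1], [-0.013, 0.199, 0.126, 0, 0, 0, 1], [-0.013, 0.199, 0.126, 0, 0, 0, 1], [-0.013, 0.199, 0.126, 0, 0, 0, 1], [-0.013, 0.199, 0.126, 0, 0, 0, 1]])

```text
time_s: 15.9
position: [0.5412, 0.1935, 0.2007]
tcp_rot: [[-1.0, 0.002, 0.001], [0.002, 1.0, 0.0], [-0.001, 0.0, -1.0]]
force: [-0.6, -0.2, -2.1]
opening: 0.637
grasp_force: 30.0
```

```bash
python3 -c "
from h import *
feel()"
```

```text
t 16.3 F [ 0.16  0.27 -2.35] +- 0.11 P [541.17 194.04 200.85]
```

Request:
step_arm(steps=[[0, 0, 0.01, 0, 0, 0, 1], [0, 0, 0.02, 0, 0, 0, 1], [0, 0, 0.03, 0, 0, 0, 1], [0, 0, 0.038, 0, 0, 0, 1], [0, 0, 0.047, 0, 0, 0, 1], [0, 0, 0.047, 0, 0, 0, 1]])

```text
time_s: 16.8
position: [0.5402, 0.1943, 0.1851]
tcp_rot: [[-1.0, 0.0, -0.002], [0.0, 1.0, -0.0], [0.002, -0.0, -1.0]]
force: [0.5, -0.1, -2.3]
opening: 0.639
grasp_force: 30.0
```

```bash
python3 -c "
from h import *
feel()"
```

```text
t 17.2 F [-0.19  0.21 -2.11] +- 0.1 P [540.69 194.41 185.97]
```

Request:
step_arm(steps=[[0, 0, 0.01, 0, 0, 0, 1], [0, 0, 0.02, 0, 0, 0, 1], [0, 0, 0.03, 0, 0, 0, 1], [0, 0, 0.04, 0, 0, 0, 1], [0, 0, 0.05, 0, 0, 0, 1], [0, 0, 0.05, 0, 0, 0, 1]])

```text
time_s: 17.7
position: [0.5401, 0.1943, 0.1701]
tcp_rot: [[-1.0, 0.0, -0.002], [0.0, 1.0, -0.0], [0.002, -0.0, -1.0]]
force: [-0.1, 1.1, -2.3]
opening: 0.638
grasp_force: 30.0
```

```bash
python3 -c "
from h import *
feel()"
```

```text
t 18.1 F [ 0.07  0.05 -2.15] +- 0.13 P [540.69 194.41 170.96]
```

Request:
step_arm(steps=[[0, 0, 0.015, 0, 0, 0, 1], [0, 0, 0.03, 0, 0, 0, 1], [0, 0, 0.042, 0, 0, 0, 1], [0, 0, 0.052, 0, 0, 0, 1], [0, 0, 0.062, 0, 0, 0, 1], [0, 0, 0.07, 0, 0, 0, 1], [0, 0, 0.077, 0, 0, 0, 1], [0, 0, 0.077, 0, 0, 0, 1]])

```text
time_s: 18.77
position: [0.5404, 0.1943, 0.1474]
tcp_rot: [[-1.0, 0.0, -0.001], [0.0, 1.0, -0.0], [0.001, -0.0, -1.0]]
force: [-0.9, -0.3, 0.4]
opening: 0.635
grasp_force: 30.0
```

```bash
python3 -c "
from h import *
feel(10)"
```

```text
t 19.27 F [-0.7  -0.17 -0.97] +- 0.19 P [540.63 194.4  147.99]
```

Request:
step_arm(steps=[[0, 0, 0.008, 0, 0, 0, 1], [0, 0, 0.015, 0, 0, 0, 1], [0, 0, 0.018, 0, 0, 0, 1], [0, 0, 0.018, 0, 0, 0, 1], [0, 0, 0.018, 0, 0, 0, 1]])

```text
time_s: 19.68
position: [0.5409, 0.1944, 0.1425]
tcp_rot: [[-1.0, 0.0, 0.0], [0.0, 1.0, 0.0], [-0.0, 0.0, -1.0]]
force: [0.0, 0.9, 1.0]
opening: 0.639
grasp_force: 30.0
```

```bash
python3 -c "
from h import *
feel(8)"
```

```text
t 20.08 F [-0.25  0.12 -0.24] +- 0.15 P [540.89 194.45 142.6 ]
```

Request:
step_arm(steps=[[0, 0, 0.003, 0, 0, 0, 1], [0, 0, 0.003, 0, 0, 0, -1], [0, 0, 0.003, 0, 0, 0, -1], [0, 0, 0.003, 0, 0, 0, -1], [0, 0, 0.003, 0, 0, 0, -1], [0, 0, 0.003, 0, 0, 0, -1]])

```text
time_s: 20.58
position: [0.5406, 0.1944, 0.1415]
tcp_rot: [[-1.0, 0.0, -0.0], [0.0, 1.0, -0.0], [0.0, -0.0, -1.0]]
force: [-0.4, -1.9, 0.3]
opening: 0.926
grasp_force: 0.0
```

Request:
step_arm(steps=[[0, 0, -0.05, 0, 0, 0, -1], [0, 0, -0.15, 0, 0, 0, -1], [0, 0, -0.28, 0, 0, 0, -1], [0, 0, -0.4, 0, 0, 0, -1], [0, 0, -0.49, 0, 0, 0, -1], [0, 0, -0.49, 0, 0, 0, -1]])

```text
time_s: 21.08
position: [0.5441, 0.1951, 0.2953]
tcp_rot: [[-1.0, 0.0, 0.013], [0.0, 1.0, 0.002], [-0.013, 0.002, -1.0]]
force: [1.1, -0.1, 0.2]
opening: 1.002
grasp_force: 0.0
```

Run:
```python
from h import *
for _ in range(4): c=cam("scene")
save(c,"g2f");s=cv2.imread("pics/scene0.png")
a=s[170:270,370:480];b=c["image"][170:270,370:480,::-1]
cv2.imwrite("pics/g2.png",cv2.resize(np.hstack([a,b]),None,fx=3.6,fy=3.6,interpolation=cv2.INTER_CUBIC))
cv2.imwrite("pics/g2z.png",cv2.resize(c["image"][170:270,385:480,::-1],None,fx=6,fy=6,interpolation=cv2.INTER_CUBIC))
print(read_state()['position'],read_state()['time_s'])
```

```text
[0.53957847 0.19422579 0.28729931] 21.2833
```

View pics/g2z.png

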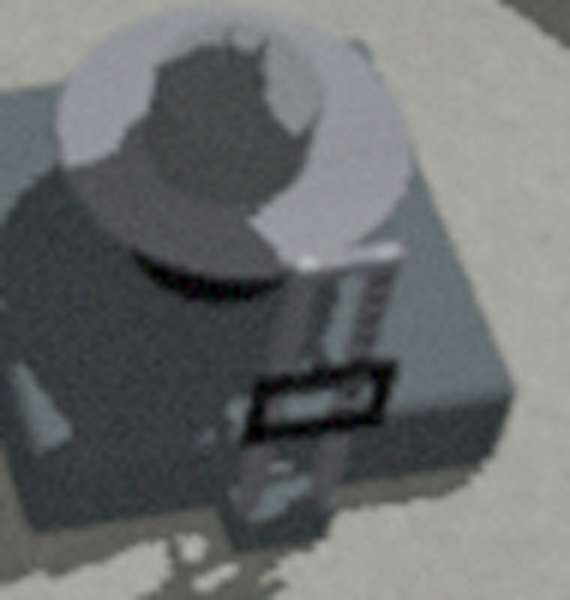

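The ten views are used up, so I'll work numerically from here. The last picture shows both rings stacked and the pointer near the frame's upper bar at about (438,232). I'll compare pixel columns in the gauge region with those of the empty scale.

Run:
```python
from h import *
c=cam("scene")
a=cv2.imread("pics/scene0.png",0);b=cv2.cvtColor(c["image"],cv2.COLOR_RGB2GRAY)
P=[.6355,.169]
for dz in(0,13,26,30,37):print(dz,np.round(pix(c,[*P,.121-dz/1000]),1))
for n,g in(("empty",a),("now",b)):
    print(n,"u424..454")
    for v in range(207,246):print(v," ".join(f"{x:3d}" for x in g[v,424:455]))
```

```text
0 [441.4 224.8]
13 [440.3 229.1]
26 [439.2 233.2]
30 [438.9 234.5]
37 [438.3 236.7]
empty u424..454
207  80  85  88  94  93  91  93  93  80  78  71  69  77  90  90  96  94 100 101 101 101 103  98  98 101 101 101 102 101 100 101
208  63  62  55  54  48  56  53  52  41  52  56  58  85  98 103 100 101 104 104 101 103 102 100  99 101  99 104  96 100 106 101
209  59  34  26  10  11  20   7  12  16  33  48  59  77  89 100 101 103 101 102 100 102 104 101 102  99 102 103 101 101  97 101
210  46  23  18   1  20  10   9  10  13  17  46  54  60  83  98 102 102 105  98 105 109 108 111 119 124 130 129 120 101 101 100
211  20   2  20   9  14   3   5   4   0   9  47  60  70  79 100 110 118 119 121 127 133 130 138 143 149 159 156 137 110 101 100
212   2  12  14   8   8   6   4  11   4  50  83 117 129 125 134 132 134 141 138 139 139 141 138 147 151 155 136 125 112 102  97
213   4   6  14   4   3  21   7   1  12  78 131 163 175 167 148 141 139 141 137 129 123 121 117 114 116 113  96  98 102  98 100
214   8  10  12  14   5  20  20  14  26  69 124 152 154 146 126 119 112 109 104  96  86  89  81  76  79 
[... 8297 characters left out ...]
   5  19   5   6   6  12   9  18  31  54  60  57  63  60  55
241  84  64  22  14  15  28  17  16  12   0   4  13  14   2  14  11  10  19  17  30  33  41  51  48  51  52  60  59  55  57  52
242  75  42  20   5   9  18  14  21  10  24  22  27  27  19  38  61  57  57  66  59  54  50  58  57  57  57  59  53  55  50  53
243  64  41  16  16  23  30  37  43  45  48  48  46  47  50  54  74  79  75  79  66  55  61  59  58  57  50  53  58  50  52  53
244  54  56  53  68  64  68  60  55  60  55  54  53  55  56  65  75  80  78  67  66  57  55  56  57  56  58  61  59  57  56  58
245  58  57  65  77  75  82  73  63  60  58  56  57  55  62  71  76  77  76  71  60  58  53  59  54  55  52  56  49  51  52  55
```

By edge comparison the pan has sunk about 25 mm (8 px). The index centre is 12.3 px below the empty pointer, about 37–38 mm. The pointer therefore rests just above the opening at the upper bar, so a third ring is needed. It would bring the sink to 35–42 mm, well inside.

Request:
step_arm(steps=[[-0.06, -1, 0.2, 0, 0, 0, -1], [-0.06, -1, 0.2, 0, 0, 0, -1], [-0.06, -1, 0.2, 0, 0, 0, -1], [-0.06, -1, 0.2, 0, 0, 0, -1], [-0.06, -1, 0.2, 0, 0, 0, -1], [-0.06, -1, 0.2, 0, 0, 0, -1], [-0.06, -1, 0.2, 0, 0, 0, -1], [-0.06, -1, 0.2, 0, 0, 0, -1]])

```text
time_s: 22.0
position: [0.5578, -0.1106, 0.2257]
tcp_rot: [[-1.0, 0.004, -0.004], [0.004, 1.0, -0.001], [0.004, -0.001, -1.0]]
force: [-0.5, -0.5, 0.1]
opening: 0.999
grasp_force: 0.0
```

Request:
step_arm(steps=[[-0.027, -0.468, 0.303, 0, 0, 0, -1], [-0.027, -0.468, 0.303, 0, 0, 0, -1], [-0.027, -0.468, 0.303, 0, 0, 0, -1], [-0.027, -0.468, 0.303, 0, 0, 0, -1], [-0.027, -0.468, 0.303, 0, 0, 0, -1], [-0.027, -0.468, 0.303, 0, 0, 0, -1], [-0.027, -0.468, 0.303, 0, 0, 0, -1], [-0.027, -0.468, 0.303, 0, 0, 0, -1]])

```text
time_s: 22.67
position: [0.5665, -0.2445, 0.1378]
tcp_rot: [[-1.0, -0.001, -0.001], [-0.001, 1.0, 0.001], [0.001, 0.001, -1.0]]
force: [-0.1, 1.0, 0.3]
opening: 1.0
grasp_force: 0.0
```

Run:
```python
from h import *
c=feel(4);s=read_state();t=s['position'];print(t)
for r in ringlook(c):print(r)
im=c["image"].astype(int);sat=im.max(2)-im.min(2)
m=((sat<28)&(im.max(2)>60)).astype(np.uint8);m[290:]=0
cs,_=cv2.findContours(m,cv2.RETR_EXTERNAL,cv2.CHAIN_APPROX_NONE)
for k in cs:
    if 2000<cv2.contourArea(k)<6000: print("outer",cv2.boundingRect(k))
```

```text
t 22.87 F [ 0.07 -0.09  0.52] +- 0.21 P [ 566.96 -244.59  138.54]
[ 0.56706261 -0.2448203   0.13868962]
(316.0, 239.2, [16.2, 20.3], [0.5648, -0.2482, 0.02])
(304.3, 109.4, [23.2, 24.8], [0.4664, -0.2564, 0.02])
outer (282, 206, 69, 68)
outer (266, 68, 77, 81)
```

Request:
step_arm(steps=[[-0.005, -0.013, 0.1, 0, 0, 0, -1], [-0.005, -0.013, 0.22, 0, 0, 0, -1], [-0.005, -0.013, 0.3, 0, 0, 0, -1], [-0.005, -0.013, 0.355, 0, 0, 0, -1], [-0.005, -0.013, 0.355, 0, 0, 0, -1], [-0.005, -0.013, 0.355, 0, 0, 0, -1]])

```text
time_s: 23.37
position: [0.5686, -0.2494, 0.0315]
tcp_rot: [[-1.0, -0.001, 0.001], [-0.001, 1.0, -0.0], [-0.001, -0.0, -1.0]]
force: [0.1, -0.6, -0.1]
opening: 0.996
grasp_force: 0.0
```

Request:
step_arm(steps=[[0, 0, 0, 0, 0, 0, 1], [0, 0, 0, 0, 0, 0, 1], [0, 0, 0, 0, 0, 0, 1], [0, 0, 0, 0, 0, 0, 1], [0, 0, 0, 0, 0, 0, 1], [0, 0, 0, 0, 0, 0, 1]])

```text
time_s: 23.87
position: [0.568, -0.2496, 0.0313]
tcp_rot: [[-1.0, 0.001, -0.0], [0.001, 1.0, 0.0], [0.0, 0.0, -1.0]]
force: [-0.1, -0.2, 2.1]
opening: 0.64
grasp_force: 30.1
```

Request:
step_arm(steps=[[0, 0, -0.05, 0, 0, 0, 1], [0, 0, -0.19, 0, 0, 0, 1], [0, 0, -0.33, 0, 0, 0, 1], [0, 0, -0.47, 0, 0, 0, 1], [0, 0, -0.6, 0, 0, 0, 1], [0, 0, -0.69, 0, 0, 0, 1]])

```text
time_s: 24.37
position: [0.5688, -0.2504, 0.2421]
tcp_rot: [[-1.0, 0.0, 0.004], [0.0, 1.0, -0.003], [-0.004, -0.003, -1.0]]
force: [0.8, -1.3, -2.4]
opening: 0.639
grasp_force: 30.0
```

Run:
```python
from h import *
c=feel(10);print(read_state()['opening'])
g=cv2.cvtColor(c["image"],cv2.COLOR_RGB2GRAY)
for u in(316,321,326):print(u,"v248-327",g[248:328,u-2:u+2].mean(1).astype(int).tolist())
```

```text
t 24.87 F [ 0.33 -0.04 -1.87] +- 0.38 P [ 568.03 -249.9   238.65]
0.6397032852414909
316 v248-327 [99, 100, 100, 103, 106, 110, 112, 122, 149, 178, 115, 111, 108, 109, 109, 110, 111, 110, 109, 108, 107, 107, 106, 106, 108, 135, 181, 184, 173, 111, 111, 111, 110, 111, 112, 110, 109, 108, 108, 108, 109, 109, 137, 188, 208, 213, 216, 217, 217, 217, 217, 214, 214, 214, 214, 214, 215, 216, 215, 207, 164, 99, 99, 99, 98, 103, 105, 110, 116, 118, 120, 122, 123, 127, 152, 181, 187, 183, 181, 149]
321 v248-327 [100, 100, 100, 101, 101, 101, 102, 107, 125, 149, 116, 112, 108, 110, 109, 111, 111, 110, 110, 109, 108, 107, 108, 106, 120, 145, 146, 147, 143, 110, 110, 110, 111, 112, 111, 111, 109, 109, 108, 107, 108, 119, 169, 211, 210, 210, 212, 215, 216, 215, 212, 211, 213, 214, 213, 213, 216, 219, 219, 218, 201, 136, 100, 99, 99, 100, 99, 102, 103, 103, 104, 102, 101, 105, 109, 132, 149, 149, 146, 121]
326 v248-327 [99, 100, 101, 100, 100, 100, 102, 102, 106, 117, 117, 113, 109, 109, 110, 111, 111, 110, 110, 110, 108, 107, 107, 106, 108, 108, 108, 109, 110, 110, 111, 110, 111, 112, 111, 111, 110, 109, 107, 108, 108, 112, 147, 196, 210, 210, 209, 211, 212, 213, 213, 214, 215, 215, 213, 213, 212, 212, 212, 207, 171, 99, 99, 99, 99, 99, 100, 102, 103, 103, 102, 102, 102, 103, 106, 111, 112, 109, 108, 90]
```

The third bore sits in the grip just as the second did, so the target is the same TCP.

Request:
step_arm(steps=[[0.06, 1, 0, 0, 0, 0, 1], [0.06, 1, 0, 0, 0, 0, 1], [0.06, 1, 0, 0, 0, 0, 1], [0.06, 1, 0, 0, 0, 0, 1], [0.06, 1, 0, 0, 0, 0, 1], [0.06, 1, 0, 0, 0, 0, 1], [0.06, 1, 0, 0, 0, 0, 1], [0.06, 1, 0, 0, 0, 0, 1]])

```text
time_s: 25.53
position: [0.5482, 0.0561, 0.2374]
tcp_rot: [[-1.0, -0.004, -0.003], [-0.004, 1.0, 0.004], [0.003, 0.004, -1.0]]
force: [0.3, -0.3, -2.7]
opening: 0.641
grasp_force: 30.0
```

Request:
step_arm(steps=[[0.031, 0.13, 0, 0, 0, 0, 1], [0.031, 0.26, 0, 0, 0, 0, 1], [0.031, 0.38, 0, 0, 0, 0, 1], [0.031, 0.48, 0, 0, 0, 0, 1], [0.031, 0.48, 0.06, 0, 0, 0, 1], [0.031, 0.48, 0.12, 0, 0, 0, 1], [0.031, 0.48, 0.165, 0, 0, 0, 1], [0.031, 0.48, 0.165, 0, 0, 0, 1]])

```text
time_s: 26.2
position: [0.5386, 0.1938, 0.1851]
tcp_rot: [[-1.0, -0.0, -0.008], [-0.0, 1.0, -0.001], [0.008, -0.001, -1.0]]
force: [-0.4, -0.1, -2.1]
opening: 0.64
grasp_force: 30.0
```

```bash
python3 -c "
from h import *
feel(10)"
```

```text
t 26.7 F [-0.01  0.03 -1.72] +- 0.08 P [541.32 193.91 188.99]
```

Request:
step_arm(steps=[[0, 0, 0.01, 0, 0, 0, 1], [0, 0, 0.02, 0, 0, 0, 1], [0, 0, 0.03, 0, 0, 0, 1], [0, 0, 0.04, 0, 0, 0, 1], [0, 0, 0.05, 0, 0, 0, 1], [0, 0, 0.053, 0, 0, 0, 1]])

```text
time_s: 27.2
position: [0.5406, 0.194, 0.172]
tcp_rot: [[-1.0, 0.0, -0.001], [0.0, 1.0, -0.0], [0.001, -0.0, -1.0]]
force: [-0.2, 0.7, -2.1]
opening: 0.64
grasp_force: 30.0
```

```bash
python3 -c "
from h import *
feel(10)"
```

```text
t 27.7 F [ 0.11 -0.02 -1.94] +- 0.19 P [540.97 194.11 172.74]
```

Request:
step_arm(steps=[[0, 0, 0.012, 0, 0, 0, 1], [0, 0, 0.024, 0, 0, 0, 1], [0, 0, 0.034, 0, 0, 0, 1], [0, 0, 0.043, 0, 0, 0, 1], [0, 0, 0.052, 0, 0, 0, 1], [0, 0, 0.06, 0, 0, 0, 1], [0, 0, 0.065, 0, 0, 0, 1], [0, 0, 0.065, 0, 0, 0, 1]])

```text
time_s: 28.37
position: [0.5407, 0.1941, 0.1529]
tcp_rot: [[-1.0, 0.0, -0.001], [0.0, 1.0, -0.0], [0.001, -0.0, -1.0]]
force: [-0.4, -0.4, -1.1]
opening: 0.643
grasp_force: 30.0
```

```bash
python3 -c "
from h import *
feel(10)"
```

```text
t 28.87 F [-0.9   0.02 -0.77] +- 0.12 P [540.87 194.08 153.35]
```

Request:
step_arm(steps=[[0, 0, 0.007, 0, 0, 0, 1], [0, 0, 0.013, 0, 0, 0, 1], [0, 0, 0.016, 0, 0, 0, 1], [0, 0, 0.016, 0, 0, 0, 1], [0, 0, 0.016, 0, 0, 0, 1]])

```text
time_s: 29.28
position: [0.5411, 0.1941, 0.1485]
tcp_rot: [[-1.0, 0.0, 0.0], [0.0, 1.0, 0.0], [-0.0, 0.0, -1.0]]
force: [-1.3, 0.1, -0.1]
opening: 0.643
grasp_force: 30.0
```

```bash
python3 -c "
from h import *
feel(10)"
```

```text
t 29.78 F [-0.55 -0.06  0.22] +- 0.18 P [541.12 194.14 148.57]
```

Request:
step_arm(steps=[[0, 0, 0, 0, 0, 0, -1], [0, 0, 0, 0, 0, 0, -1], [0, 0, 0, 0, 0, 0, -1], [0, 0, 0, 0, 0, 0, -1], [0, 0, 0, 0, 0, 0, -1]])

```text
time_s: 30.2
position: [0.541, 0.1941, 0.1485]
tcp_rot: [[-1.0, 0.0, 0.0], [0.0, 1.0, -0.0], [-0.0, -0.0, -1.0]]
force: [0.1, -0.9, -0.3]
opening: 0.935
grasp_force: 0.0
```

Request:
step_arm(steps=[[0, 0, -0.05, 0, 0, 0, -1], [0, 0, -0.15, 0, 0, 0, -1], [0, 0, -0.28, 0, 0, 0, -1], [0, 0, -0.4, 0, 0, 0, -1], [0, 0, -0.47, 0, 0, 0, -1], [0, 0, -0.47, 0, 0, 0, -1], [0, 0, -0.47, 0, 0, 0, -1]])

```text
time_s: 30.78
position: [0.5415, 0.1942, 0.2909]
tcp_rot: [[-1.0, 0.0, 0.003], [0.0, 1.0, 0.0], [-0.003, 0.0, -1.0]]
force: [0.2, 1.0, -0.7]
opening: 1.0
grasp_force: 0.0
```

Run:
```python
from h import *
for _ in range(6): c=cam("scene")
b=cv2.cvtColor(c["image"],cv2.COLOR_RGB2GRAY);print(read_state()['position'],read_state()['time_s'])
for dz in(25,36,38):print(dz,np.round(pix(c,[.6355,.169,.121-dz/1000]),1))
for v in range(212,246):print(v," ".join(f"{x:3d}" for x in b[v,420:450]))
cv2.imwrite("pics/g3f.png",c["image"][:,:,::-1])
```

```text
[0.54017971 0.19392327 0.2877848 ] 31.0833
25 [439.3 232.9]
36 [438.3 236.4]
38 [438.2 237. ]
212  82  83  84  86 100 137 152 153 152 151 151 148 151 150 154 160 161 153 152 151 151 151 150 149 150 149 152 152 163 164
213  80  81  78  79  84 106 134 152 149 150 152 150 145 136 150 176 187 176 157 148 152 152 143 137 130 129 125 122 123 117
214  81  83  79  83  79  86 103 131 152 154 152 154 147 125 132 162 166 154 139 132 120 117 113 101  96  97  89  87  85  79
215  83  83  85  82  84  82  86 123 152 152 153 155 146 115  97 116 111 105  96  94  83  81  81  85  91  89  86  76  72  73
216  82  85  80  83  81  82  81 103 137 154 155 152 139  95  79  80  77  78  76  80  72  71  69  89 101  95  77  64  61  59
217  85  83  84  84  82  82  80  82 104 134 150 143 130  88  76  73  78  73  71  66  64  57  61  86 105  97  80  67  67  68
218  83  85  80  82  80  79  82  81  83 101 112 107  98  76  74  78  76  70  62  58  58  57  79 100 104  87  74  77  75  79
219  54  57  69  73  69  71  76  76  76  70  73  70  72  77  80  75  74  72  61  55  56  61  76  99  99  83  64  55  57  73
220  31  38  3
[... 2509 characters left out ...]
  52  48  44  39  28  26  25   3   8  13  10  18  12  10   6  17  15  20  38  51
241 100 105  85  62  53  40  11  13  10  22  18  15  20  16   6  18  15  15   8  16  15  10  25  22  34  43  42  52  51  49
242  96  95  82  64  53  29   1  17  17  14  17  17   5  16   6  26  19  36  38  58  57  56  64  60  54  54  56  60  55  54
243  82  83  76  59  51  31  22  11  26  41  36  35  41  48  48  49  49  49  64  74  71  77  74  65  58  54  57  59  57  54
244  69  69  62  58  52  50  45  64  67  67  65  52  55  55  61  57  56  53  62  78  76  77  74  66  52  58  53  52  55  60
245  60  54  57  58  58  64  70  78  80  73  71  64  63  56  53  54  55  65  65  76  76  81  71  67  55  55  49  56  62  55
```

The dark pointer band now shows at rows 236–239, inside the frame's opening (rows 234–240). The frame hasn't moved, the gripper is clear, and the fourth ring is still on the sheet. Handing in.

```bash
python3 -c "
from rig import *
print(hand_in())"
```

```text
the job is handed in; nothing more can be done
None
```

I threaded three rings gently onto the spindle, and the pointer rests inside the index frame. Whether two rings would already have been just enough was close: the pointer then sat behind the frame's upper bar, so I added the third. The spare ring is still on the sheet, the robot is clear, and the job was handed in at about 31 s; `hand_in()` gave no verdict.

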